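# Hold a stand foot against the sprung stop of a screwing jig

### The job

Pick up the wooden display-stand foot and lay it flat on the bed of the screwing jig, between the two side strips, with the wide ledge of its plate towards the sprung metal bar. Press it squarely against the bar with a steady force of about 10 N, which pushes the bar a little over halfway back and never to the end of its travel, and finish while still holding it pressed like that so that a colleague can drive the screws. Leave the slab, the tub and the cup where they are.

Things in the scene. Friction and masses are not known exactly. Their poses are not given: they have to be found in the camera images.
- foot: Loose wooden display-stand foot, 0.25 to 0.5 kg, lying flat: plate 110 (x) x 120 (y) x 18 mm (z) with one upright web on it, nearer the heel edge (x = -55 mm), so that the wide ledge is on the toe side (edge x = +55 mm), marked by two small dark screw heads. Origin: centre of the plate's underside; z up.
- web (a point): Middle of the top of the foot's upright web, at (-20, 0, 68) mm in the foot's frame. The web is 18 mm thick (x), 90 mm long (y) and stands 50 mm above the plate; grip it here from above.
- toe (a point): Middle of the foot's toe edge at its underside, (55, 0, 0) mm in the foot's frame. This edge goes against the bar.
- jig: Screwing jig fixed to the bench: plywood bed 220 (x) x 180 (y) x 18 mm thick. Origin: centre of its underside, on the bench; x points towards the sprung bar: the pushing direction. The post behind the bar spans x = 92 to 108 mm, top at z = 52 mm.
- bed (a point): Centre of the bed's upper face, (0, 0, 18) mm in the jig's frame. Two side strips 10 mm wide stand 10 mm above this face, from x = -110 to +35 mm, inner faces at y = +68 and -68 mm (136 mm apart, for the 120 mm plate).
- stop: Aluminium bar with dark front, 120 mm long (y), 18 thick, 25 tall, sprung. Origin: lower middle of its front, at (50, 0, 18) mm in the jig's frame at rest; axes as the jig's. Slides along +x, at most 22 mm, and springs back: 0.8 N per mm, no preload (10 N = 12.5 mm). The foot's drag on the bed adds a few N to what the wrist feels, nothing to the bar's travel.
- slab: Bystander: loose terracotta sample slab 60 x 90 x 20 mm lying flat. Origin at the centre of its underside.
- tub: Bystander: white lidded tub, 90 mm across, 100 mm tall, standing. Origin at the centre of its underside.
- cup: Bystander: white open cup, 70 mm across the rim, 80 mm tall, standing. Origin at the centre of its underside.
Things that resemble listed ones, but are neither listed nor needed, are in the scene too. What is shaped like the foot but pink is not meant.

How it is judged:
By the outcome, as a careful person would: the job done as asked, in the order asked, and still so for the second after the job is handed in, while the arm keeps its last pose, push and grip.
It also fails if it takes over 48 s, if anything falls off the work surface, if the arm or the gripper's body presses on something with over 40 N, if the wrist force passes 120 N, or if a joint passes its speed limit or range.

### The arm

A 7-joint arm with a two-finger parallel gripper is mounted at the origin on the work surface. World frame = base frame: x ahead of the robot, y to its left, z up, the work surface at z = 0. Lengths are in m, angles in rad, forces in N, time in s.
With the tool pointing down it reaches from about 0.35 to 0.9 m from the base axis. Payload 8.1 kg.
Tool frame: the origin (TCP) lies at the very end of the fingers, on their centre line; the grasp point (between the pads) lies 19 mm behind it (arm.grasp_offset is the distance from the TCP to the grasp point, in m); z points along the fingers, y is the direction in which the jaws open and shut (so a half turn about z gives the same grasp; the last joint's range is limited). The gripper opens to 92 mm and grips with 3 to 60 N. Pads are 19 mm wide; open, the fingers measure 130 mm over their backs; the gripper's body (75 mm by 190 mm) begins 47 mm behind the grasp point.
Start: joints at [-1.302, 0.434, 0.025, 1.573, -0.012, 1.134, -0.075], TCP at [0.227, 0.582, 0.227] pointing down, gripper open.
Joint ranges: [-2.62, 2.62], [-0.44, 2.09], [-1.27, 1.32], [0.08, 2.57], [-1.32, 4.46], [0.12, 2], [-2.74, 2.74]. Speed limits (rad/s): [2.22, 2.22, 3.01, 3.01, 3.14, 3.14, 3.14].

### API

Orientations are given as a rotation vector (axis times angle).
In Python, from cell import arm, eyes, workorder gives the robot as it stands.
- The arm moves only by the shell command python3 -m inch 'ROWS' [FORCE]. ROWS is JSON, a list that holds one entry, the list of rows, each a list of 5 numbers: the closure, from 0 (fully open) to 1 (shut), then the shift along the tool's x, y, z in mm, then the turn about the tool's z in degrees. A call has 1 to 12 rows; each row shifts and turns the pose as measured when the row begins, along the tool's axes as they then stand; what a row does not reach is not made up. A row lasts 1/10 s, in which the tool goes at most 50 mm and 8.59 degrees, less where a joint would pass 70% of its speed; a pose out of reach is approached as far as the arm can. A call with a gripper value outside its range is refused whole. The fingers move at their own pace and stop on an object; FORCE is the grip in N (left out, the last holds). Time passes only in rows, so rows that do not move let the fingers close. It gives the time, the measured TCP pose, the force and the opening at its end, in the units of the state.
- arm.observe(): the state, without advancing time (a new reading comes with each control period).
- eyes.get_image(name): name is "scene" or "top"; returns a dict with "frame" (480x640x3 uint8, blue, green, red), "intrinsics" (3x3 intrinsics, pixels), "rvec" (rotation vector, rad) and "tvec" (3), from world to camera coordinates, as OpenCV has them. Camera axes: x right, y down, z forward; pixel columns grow to the right and rows downward; lengths in m; the calibration is good to about 2 mm. A picture is of the moment at which its call begins. There is no depth.
- workorder.sign_off(): hands the job in, once; it reports no verdict.
The state is a dict: "clock": time; "joints": joint angles; "dq": joint speeds; "joint_efforts": joint torques, N m; "position": TCP position; "ee_rot": TCP orientation; "force": force on the tool from outside, world axes, zero at the start; "ft_torque": the same for the moment, N m; "width": opening from 0.0 (shut) to 1.0 (fully open).
Only numpy, scipy, OpenCV 4.12 (cv2) and the standard library are available. Lean on these libraries where they do the work, as an engineer would, in place of code of your own. Each camera call takes 0.05 s, during which the arm holds its last target.

## Working session

There is one attempt and no reset: what is moved stays moved. The work goes in short steps, Python scripts to look and compute and a shell command to move; the robot and the scene stay as the last step left them, time stands still between calls to the robot, and variables do not carry over. Pictures are saved under pics/ and viewed, and the job is handed in when it is done.

```bash
ls; mkdir -p pics; python3 - <<'E'
from cell import arm, eyes
import cv2
for n in("scene","top"):
    d=eyes.get_image(n); cv2.imwrite(f"pics/{n}0.png",d["frame"]); print(n,d["intrinsics"],d["rvec"],d["tvec"])
print(arm.observe(), arm.grasp_offset)
E
```

```text
pics
scene [[437.46535423   0.         318.43235883]
 [  0.         437.46535423 241.99273107]
 [  0.           0.           1.        ]] [ 1.34412372  2.36369418 -0.78716077] [ 0.31423063 -0.29751419  1.12423394]
top [[470.58322804   0.         322.70992528]
 [  0.         470.58322804 239.66079371]
 [  0.           0.           1.        ]] [ 2.10349299 -2.15788215  0.21813099] [-0.04499328  0.52859988  1.05190856]
{'clock': 0.1, 'joints': array([-1.30161097,  0.43514699,  0.02494285,  1.57397873, -0.01156181,
        1.13399796, -0.07509605]), 'dq': array([-0.00018444, -0.00050802, -0.00039941, -0.00195369,  0.00076672,
        0.00029925,  0.00133385]), 'joint_efforts': array([ 3.63833511e-03, -6.69122601e+01,  9.88581218e-01, -3.15146685e+01,
       -6.03549834e-02,  3.73735128e-02,  6.51628579e-05]), 'position': array([0.2269317 , 0.58186919, 0.22603762]), 'ee_rot': array([-5.80653657e-01, -3.08735382e+00,  2.17170403e-03]), 'force': array([ 0.04174524, -0.1289115 ,  0.25988955]), 'ft_torque': array([-0.0708676 , -0.0017316 , -0.01814859]), 'width': 1.0009679958914224} 0.0188
```

View pics/scene0.png

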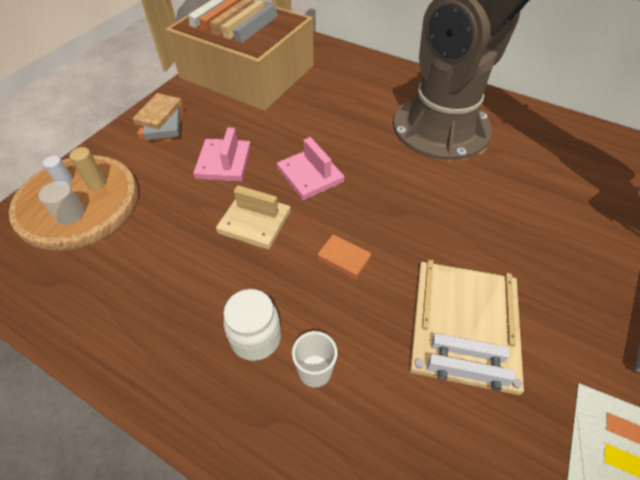

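View pics/top0.png

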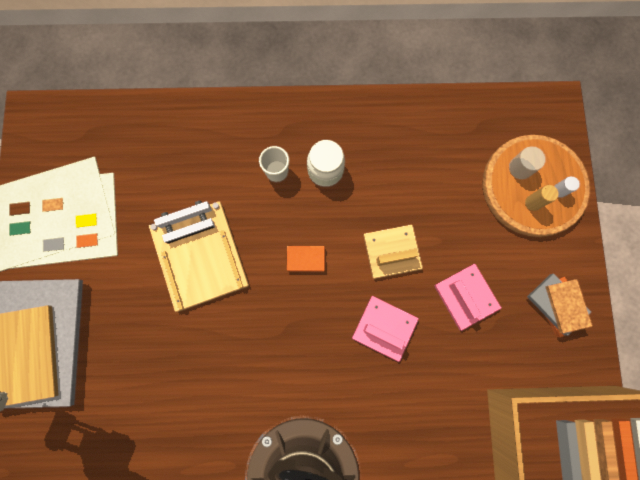

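Foot candidates in the top view are a wooden one at (393,250) and pink ones at (386,328) and (468,297). The wooden one is meant, since pink is excluded. The jig is at (198,256). I'll enlarge both.

```bash
python3 - <<'E'
import cv2
t=cv2.imread("pics/top0.png"); s=cv2.imread("pics/scene0.png")
def c(im,x,y,w,h,k,n): cv2.imwrite(n,cv2.resize(im[y:y+h,x:x+w],None,fx=k,fy=k,interpolation=cv2.INTER_CUBIC))
c(t,350,215,90,75,8,"pics/foot_t.png"); c(t,140,195,120,120,5,"pics/jig_t.png")
c(s,205,175,95,75,8,"pics/foot_s.png"); c(s,400,255,135,140,4,"pics/jig_s.png")
E
```

```text
(no output)
```

View pics/foot_t.png

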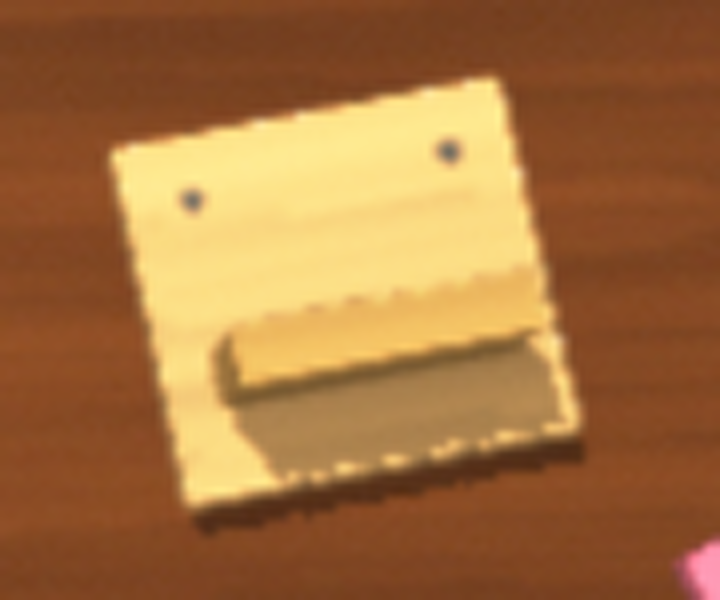

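View pics/jig_t.png

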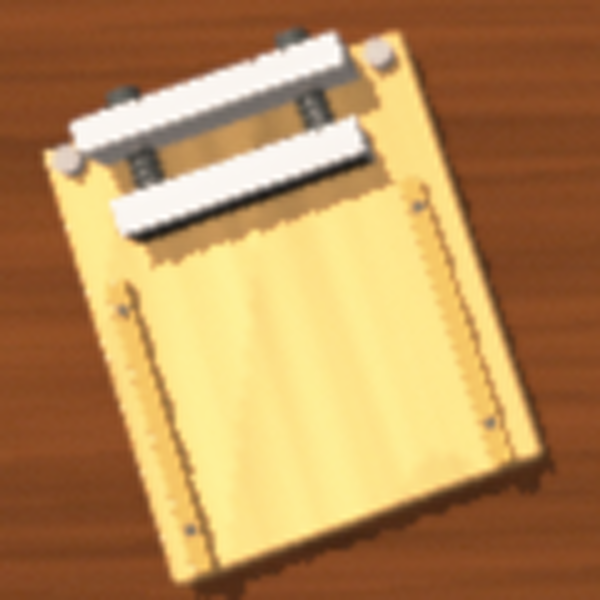

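View pics/foot_s.png

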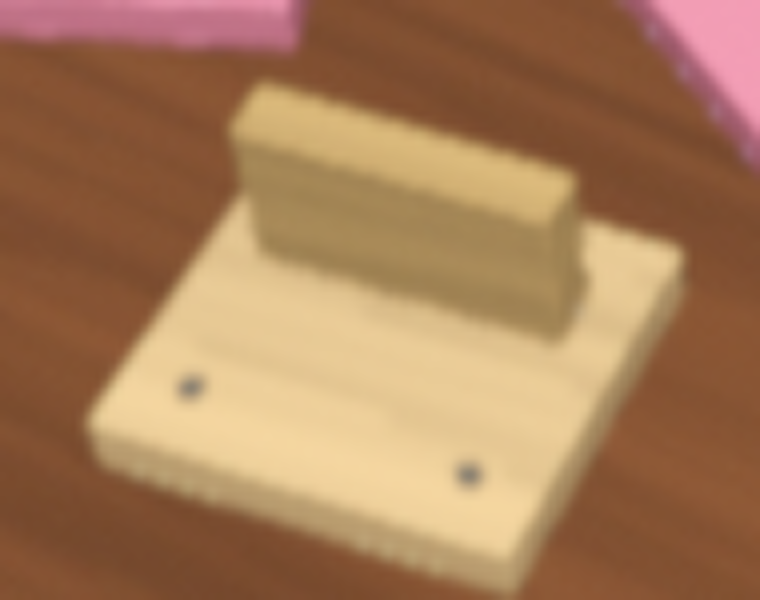

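View pics/jig_s.png

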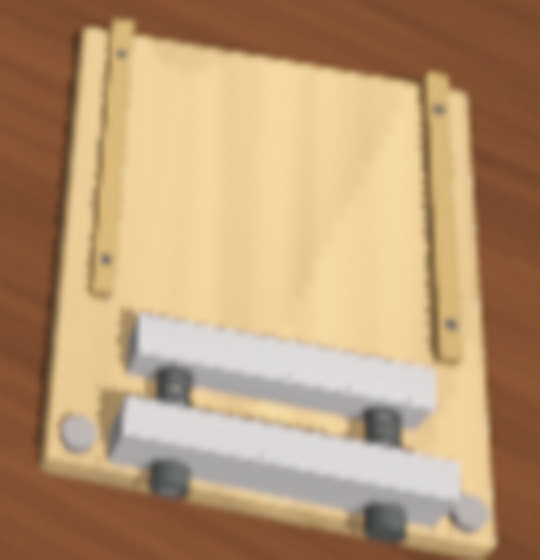

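Crops confirm it: the wooden foot has two dark screw heads on its ledge, on the far (+x) side, with its web nearer the robot. The jig's bar also points away from the robot. Next I'll fit poses from corners read in both views.

```bash
cat > h.py <<'E'
import numpy as np, cv2
from scipy.optimize import least_squares
from scipy.spatial.transform import Rotation as R
from cell import arm, eyes
def cams():
    return {n:eyes.get_image(n) for n in("top","scene")}
def T(p,l):
    x,y,a=p; l=np.asarray(l,float)/1000; c,s=np.cos(a),np.sin(a)
    return np.c_[x+c*l[:,0]-s*l[:,1], y+s*l[:,0]+c*l[:,1], l[:,2]]
def proj(d,P): return cv2.projectPoints(P,np.array(d["rvec"]),np.array(d["tvec"]),d["intrinsics"],None)[0][:,0]
def crop(uv,x0,y0,k): return (np.asarray(uv)+.5)/k-.5+[x0,y0]
def fit(obs,p0,dz=0):
    f=lambda p:np.concatenate([(proj(d,T(p,np.asarray(l)+[0,0,dz]))-uv).ravel() for d,l,uv in obs])
    r=least_squares(f,p0,loss='soft_l1'); return r.x,f(r.x).reshape(-1,2)
E
cat > m1.py <<'E'
from h import *
C=cams()
ft=[(55,60,18),(55,-60,18),(-55,60,18),(-55,-60,18),(-11,45,68),(-29,45,68),(-11,-45,68),(-29,-45,68)]
ut=crop([(112,150),(500,78),(187,505),(580,430),(235,330),(238,388),(533,268),(545,328)],350,215,8)
fs=[(55,-60,18),(55,60,18),(-55,60,18),(-29,-45,68),(-11,-45,68),(-29,45,68),(-11,45,68)]
us=crop([(90,425),(510,560),(685,255),(262,85),(232,130),(575,180),(550,222)],205,175,8)
ot=(C["top"],ft,ut);os=(C["scene"],fs,us)
for o in([ot],[os],[ot,os]):
    p,r=fit(o,[.45,-.2,0]);print("foot",p.round(4),np.degrees(p[2]).round(2),np.abs(r).max().round(2))
jt=[(110,90,18),(110,-90,18),(-110,90,18),(-110,-90,18)]
ujt=crop([(45,152),(402,35),(178,582),(542,455)],140,195,5)
js=[(-110,-90,18),(-110,90,18),(110,-90,18),(110,90,18)]
ujs=crop([(82,28),(468,92),(42,462),(495,545)],400,255,4)
ot=(C["top"],jt,ujt);os=(C["scene"],js,ujs)
for o in([ot],[os],[ot,os]):
    p,r=fit(o,[.45,.25,0.3]);print("jig",p.round(4),np.degrees(p[2]).round(2),r.round(1).tolist())
s=arm.observe();print(R.from_rotvec(s["ee_rot"]).as_matrix().round(3))
E
python3 m1.py
```

```text
foot [ 0.5022 -0.2266  0.1637] 9.38 0.87
foot [ 0.5034 -0.2245  0.1648] 9.44 0.59
foot [ 0.5026 -0.2257  0.1648] 9.44 1.26
jig [0.5033 0.2396 0.3195] 18.31 [[0.1, -0.0], [0.1, -0.9], [-0.5, 0.7], [0.3, 0.0]]
jig [0.5056 0.2419 0.3284] 18.81 [[-0.0, -0.2], [-0.8, 0.0], [0.4, -0.8], [0.2, 1.1]]
jig [0.5045 0.2411 0.3248] 18.61 [[-0.7, -0.2], [-0.8, -1.4], [-0.8, 0.4], [-0.2, -0.7], [0.1, -0.8], [-0.8, -0.4], [0.1, -1.9], [-0.3, 0.4]]
[[-0.932  0.363 -0.   ]
 [ 0.363  0.932 -0.001]
 [-0.    -0.001 -1.   ]]
```

```bash
python3 -m inch '[[[0,0,0,0,8.5],[0,0,0,0,8.5],[0,0,0,0,8.5],[0,0,0,0,8.5],[0,0,0,0,8.5],[0,0,0,0,8.5],[0,0,0,0,8.5],[0,0,0,0,0]]]' 20
cat > to.py <<'E'
from h import *
import sys
# to.py x y z yaw(tool y, deg) -> remaining in tool axes mm, deg
x,y,z,a=map(float,sys.argv[1:5]); s=arm.observe(); M=R.from_rotvec(s["ee_rot"]).as_matrix()
d=M.T@(np.array([x,y,z])-s["position"])*1000
yaw=np.degrees(np.arctan2(M[1,1],M[0,1]))
print("shift",d.round(1),"turn",round(-(a-yaw),2),"pos",s["position"].round(4),"yaw",yaw.round(2),"tilt",M[:,2].round(3),"F",s["force"].round(1),"w",round(s["width"],3),"t",round(s["clock"],2))
E
python3 - <<'E'
from h import *
print(T((.5026,-.2257,.1648),[(-20,0,68)]))
E
python3 to.py .4829 -.2290 .16 9.4
```

```text
clock: 1.0
position: [0.2266, 0.5807, 0.2243]
ee_rot: [2.056, 2.373, -0.007]
force: [0.0, 0.2, 0.2]
width: 0.998
[[ 0.48287098 -0.2289811   0.068     ]]
shift [-837.7  138.6   67.5] turn -1.21 pos [0.2266 0.5807 0.2243] yaw 8.19 tilt [-0.002 -0.004 -1.   ] F [0.  0.2 0.2] w 0.998 t 1.0
```

```bash
python3 -m inch '[[[0,-20,3,0,0],[0,-40,7,0,0],[0,-48,8,0,0],[0,-48,8,0,0],[0,-48,8,0,0],[0,-48,8,0,0],[0,-48,8,0,0],[0,-48,8,0,0],[0,-48,8,0,0],[0,-48,8,0,0],[0,-48,8,0,0],[0,-48,8,0,0]]]'
python3 to.py .4829 -.2290 .16 9.4
```

```text
clock: 2.2
position: [0.4102, 0.0561, 0.2252]
ee_rot: [1.966, 2.447, 0.002]
force: [1.6, 0.2, 0.4]
width: 1.003
shift [-294.     9.4   65.5] turn 3.04 pos [0.4102 0.0561 0.2252] yaw 12.44 tilt [ 0.003 -0.    -1.   ] F [1.6 0.2 0.4] w 1.003 t 2.2
```

```bash
python3 -m inch '[[[0,-48,1,0,1],[0,-48,1,0,1],[0,-48,1,0,1],[0,-48,2,8,0],[0,-40,2,15,0],[0,-25,1,20,0],[0,-15,1,15,0],[0,0,0,0,0],[0,0,0,0,0]]]'
python3 to.py .4829 -.2290 .12 9.4
```

```text
clock: 3.1
position: [0.4745, -0.2278, 0.1679]
ee_rot: [1.984, 2.423, 0.005]
force: [-0.7, 0.2, 0.4]
width: 1.0
shift [-2.5  7.6 48. ] turn 1.98 pos [ 0.4745 -0.2278  0.1679] yaw 11.38 tilt [ 0.009 -0.004 -1.   ] F [-0.7  0.2  0.4] w 1.0 t 3.1
```

```bash
python3 -m inch '[[[0.4,-2.5,7.5,15,2],[0.4,0,0,15,0],[0.4,0,0,10,0],[0.4,0,0,0,0],[0.4,0,0,0,0]]]'
python3 to.py .4829 -.2290 .03 9.4
python3 - <<'E'
from h import *
C=cams(); t=C["top"]["frame"];s=C["scene"]["frame"]
a=cv2.resize(t[190:310,330:450],(390,390),interpolation=2);b=cv2.resize(s[140:260,190:310],(390,390),interpolation=2)
cv2.imwrite("pics/pre.png",np.hstack([a,b]))
E
```

```text
clock: 3.6
position: [0.4849, -0.224, 0.1302]
ee_rot: [2.01, 2.4, 0.012]
force: [-0.5, 0.1, -0.3]
width: 0.623
shift [ -4.2  -4.2 100.1] turn 0.72 pos [ 0.4849 -0.224   0.1302] yaw 10.12 tilt [ 0.014 -0.001 -1.   ] F [-0.5  0.1 -0.3] w 0.623 t 3.6
```

View pics/pre.png

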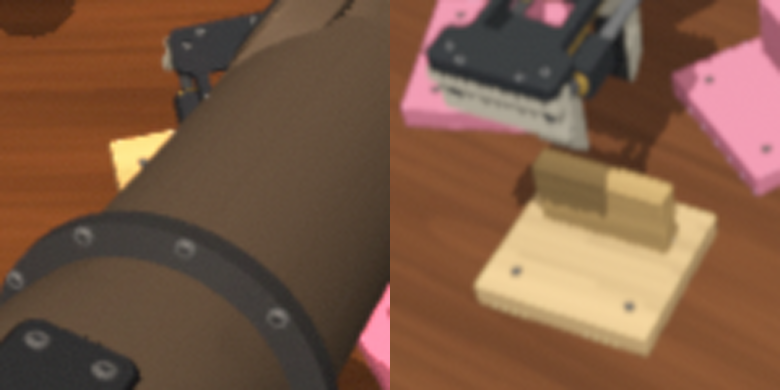

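```bash
python3 -m inch '[[[0.4,-4,-4,12,0.7],[0.4,0,0,12,0],[0.4,0,0,12,0],[0.4,0,0,0,0],[0.4,0,0,0,0]]]'
python3 to.py .4829 -.2290 .03 9.4
```

```text
clock: 4.2
position: [0.482, -0.2296, 0.0915]
ee_rot: [2.026, 2.385, 0.013]
force: [-0.2, -0.3, -0.2]
width: 0.602
shift [ 0.6  0.1 61.5] turn -0.08 pos [ 0.482  -0.2296  0.0915] yaw 9.32 tilt [ 0.015 -0.001 -1.   ] F [-0.2 -0.3 -0.2] w 0.602 t 4.2
```

```bash
python3 - <<'E'
from h import *
C=cams(); s=C["scene"]["frame"]
cv2.imwrite("pics/pre2.png",cv2.resize(s[150:255,195:315],None,fx=6,fy=5.7,interpolation=2))
E
```

```text
(no output)
```

View pics/pre2.png

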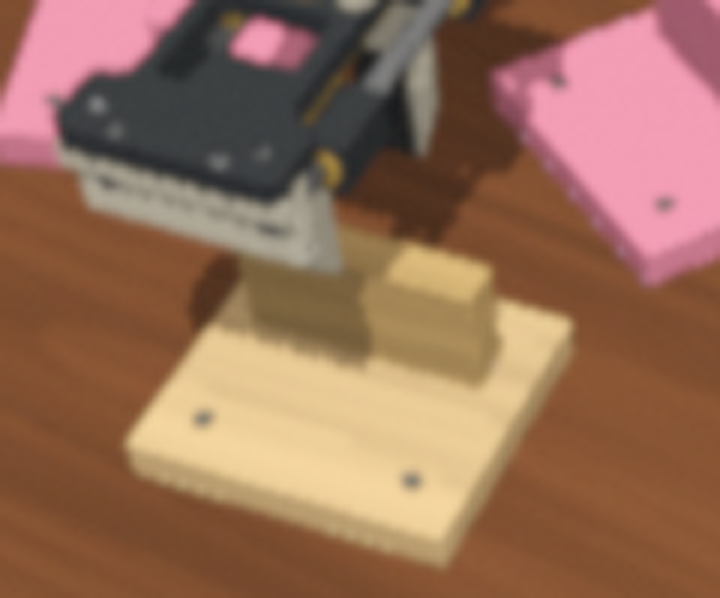

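```bash
python3 - <<'E'
from h import *
C=cams(); s=arm.observe()
M=R.from_rotvec(s["ee_rot"]).as_matrix(); p=s["position"]
for q in [(0,0,0),(0,.028,0),(0,-.028,0),(.0095,.028,0),(-.0095,.028,0),(0,0,.0235)]:
    u=proj(C["scene"],(p+M@np.array(q))[None])[0]; print(q,((u-[195,150])*[6,5.7]).round())
E
```

```text
(0, 0, 0) [349. 198.]
(0, 0.028, 0) [311. 252.]
(0, -0.028, 0) [386. 146.]
(0.0095, 0.028, 0) [337. 260.]
(-0.0095, 0.028, 0) [285. 245.]
(0, 0, 0.0235) [357. 245.]
```

The near finger tip is at (337,262), as predicted, and the TCP projected to web height (357,245) lies on the web's middle (~365,250). Descending.

```bash
python3 -m inch '[[[0.4,0,0,15,0],[0.4,0,0,15,0],[0.4,0,0,15,0],[0.4,0,0,8,0],[0.4,0,0,0,0],[0.4,0,0,0,0]]]'
python3 to.py .4829 -.2290 .03 9.4
```

```text
clock: 5.0
position: [0.4862, -0.2303, 0.0403]
ee_rot: [2.02, 2.382, 0.018]
force: [0.0, -0.2, 0.1]
width: 0.602
shift [ 1.9 -3.2 10.2] turn 0.02 pos [ 0.4862 -0.2303  0.0403] yaw 9.42 tilt [ 0.022 -0.003 -1.   ] F [ 0.  -0.2  0.1] w 0.602 t 5.0
```

```bash
python3 -m inch '[[[0.4,2,-3,9,0],[0.4,0,0,0,0],[0.85,0,0,0,0],[0.95,0,0,0,0],[1,0,0,0,0],[1,0,0,0,0],[1,0,0,0,0],[1,0,0,0,0]]]' 40
python3 to.py .4829 -.2290 .03 9.4
```

```text
clock: 5.8
position: [0.4835, -0.2292, 0.0328]
ee_rot: [2.018, 2.381, 0.02]
force: [-3.0, 0.7, 7.4]
width: 0.195
shift [ 0.3 -0.6  2.8] turn 0.02 pos [ 0.4835 -0.2292  0.0328] yaw 9.42 tilt [ 0.024 -0.003 -1.   ] F [-3.   0.7  7.4] w 0.195 t 5.8
```

```bash
python3 -m inch '[[[1,0,0,-5,0],[1,0,0,-10,0],[1,0,0,-15,0],[1,0,0,-15,0],[1,0,0,-20,0],[1,0,0,-20,0],[1,0,0,-20,0],[1,0,0,-10,0],[1,0,0,0,0],[1,0,0,0,0]]]'
python3 to.py .4829 -.2290 .15 18.6
python3 - <<'E'
from h import *
C=cams(); s=C["scene"]["frame"]
cv2.imwrite("pics/lift.png",cv2.resize(s[90:270,160:360],None,fx=4,fy=3.3,interpolation=2))
E
```

```text
clock: 6.8
position: [0.4787, -0.2278, 0.1544]
ee_rot: [2.021, 2.382, 0.019]
force: [-0.7, 0.2, -3.8]
width: 0.195
shift [-1.9  3.9  4.5] turn -9.22 pos [ 0.4787 -0.2278  0.1544] yaw 9.38 tilt [ 0.021 -0.002 -1.   ] F [-0.7  0.2 -3.8] w 0.195 t 6.8
```

View pics/lift.png

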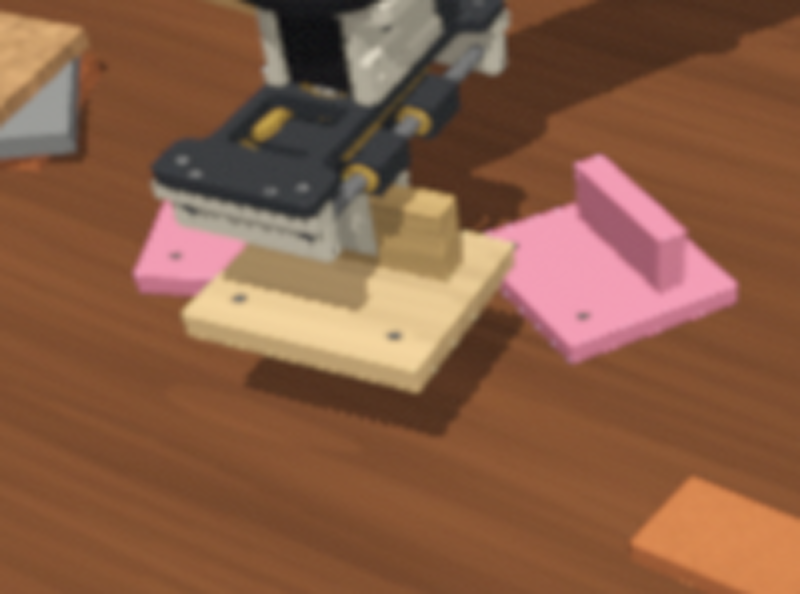

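```bash
python3 - <<'E'
from h import *
print(T((.5045,.2411,.3248),[(-45,0,0),(-25,0,0)]))
E
python3 to.py .4618 .2267 .17 18.6
```

```text
[[0.46185284 0.22673963 0.        ]
 [0.48080714 0.23312202 0.        ]]
shift [451.   57.9 -17.2] turn -9.23 pos [ 0.4784 -0.2278  0.154 ] yaw 9.37 tilt [ 0.02  -0.002 -1.   ] F [-0.2 -0.8 -2.4] w 0.196 t 6.9
```

```bash
python3 -m inch '[[[1,0,0,-8,-3],[1,0,0,-8,-4],[1,0,0,0,-2],[1,0,0,0,0]]]'
python3 to.py .4618 .2267 .17 18.6
```

```text
clock: 7.3
position: [0.476, -0.2269, 0.1667]
ee_rot: [1.825, 2.543, 0.011]
force: [0.2, 0.5, -3.3]
width: 0.195
shift [434.2 131.8  -3.8] turn 0.07 pos [ 0.476  -0.2269  0.1667] yaw 18.67 tilt [ 0.013 -0.001 -1.   ] F [ 0.2  0.5 -3.3] w 0.195 t 7.3
```

```bash
python3 -m inch '[[[1,15,5,0,0],[1,30,9,0,0],[1,40,12,0,0],[1,40,12,0,0],[1,40,12,0,0],[1,40,12,0,0],[1,40,12,0,0],[1,40,12,0,0],[1,35,10,0,0],[1,30,10,0,0],[1,20,6,0,0],[1,0,0,0,0]]]'
python3 to.py .4618 .2267 .17 18.6
```

```text
clock: 8.5
position: [0.4627, 0.1728, 0.1576]
ee_rot: [1.854, 2.528, -0.005]
force: [0.3, 0.1, -3.0]
width: 0.196
shift [ 51.6  15.3 -12.8] turn -1.12 pos [0.4627 0.1728 0.1576] yaw 17.48 tilt [ 0.004 -0.007 -1.   ] F [ 0.3  0.1 -3. ] w 0.196 t 8.5
```

```bash
python3 -m inch '[[[1,25,8,0,-1],[1,20,6,0,0],[1,6,2,0,0],[1,0,0,0,0],[1,0,0,0,0]]]'
python3 to.py .4618 .2267 .12 18.6
python3 - <<'E'
from h import *
C=cams()
cv2.imwrite("pics/over_s.png",cv2.resize(C["scene"]["frame"][180:400,380:580],None,fx=3,fy=2.7,interpolation=2));cv2.imwrite("pics/over_t.png",cv2.resize(C["top"]["frame"][170:330,110:290],None,fx=4,fy=3.6,interpolation=2))
E
```

```text
clock: 9.0
position: [0.4613, 0.2238, 0.1546]
ee_rot: [1.839, 2.538, -0.015]
force: [0.8, -0.8, -2.8]
width: 0.196
shift [ 3.   1.5 34.5] turn -0.46 pos [0.4613 0.2238 0.1546] yaw 18.14 tilt [ 0.    -0.012 -1.   ] F [ 0.8 -0.8 -2.8] w 0.196 t 9.0
```

View pics/over_s.png

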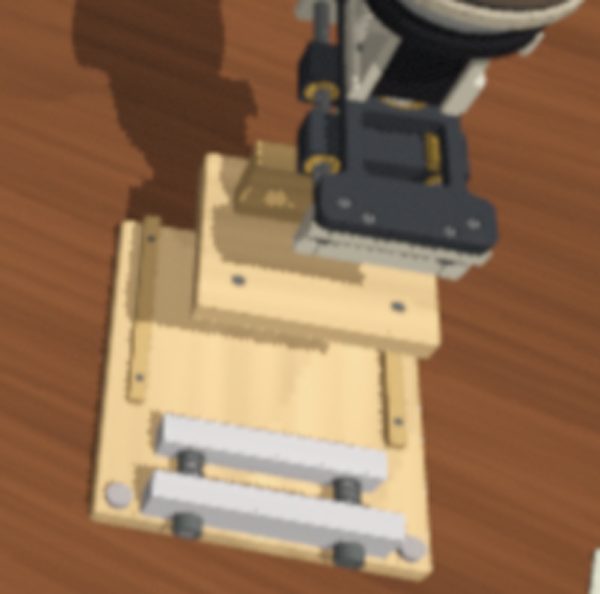

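View pics/over_t.png

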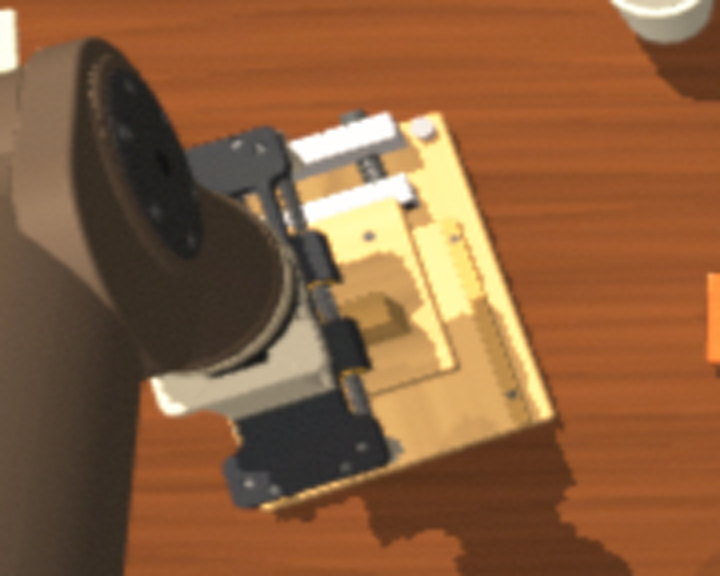

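Foot is level, oriented with screw heads (238,280)/(398,307 in the crop) towards the bar, above the bed. Lowering to hover.

```bash
python3 -m inch '[[[1,3,1.5,15,-0.5],[1,0,0,20,0],[1,0,0,20,0],[1,0,0,12,0],[1,0,0,0,0],[1,0,0,0,0]]]'
python3 to.py .4618 .2267 .051 18.6
python3 - <<'E'
from h import *
C=cams()
cv2.imwrite("pics/hov_s.png",cv2.resize(C["scene"]["frame"][240:400,400:540],None,fx=5,fy=3.7,interpolation=2));cv2.imwrite("pics/hov_t.png",cv2.resize(C["top"]["frame"][190:320,130:270],None,fx=5,fy=4.5,interpolation=2))
E
```

```text
clock: 9.7
position: [0.4642, 0.2213, 0.0874]
ee_rot: [1.838, 2.537, -0.01]
force: [0.0, -0.4, -3.3]
width: 0.193
shift [ 6.3 -0.6 36.3] turn -0.44 pos [0.4642 0.2213 0.0874] yaw 18.16 tilt [ 0.003 -0.01  -1.   ] F [ 0.  -0.4 -3.3] w 0.193 t 9.7
```

View pics/hov_s.png

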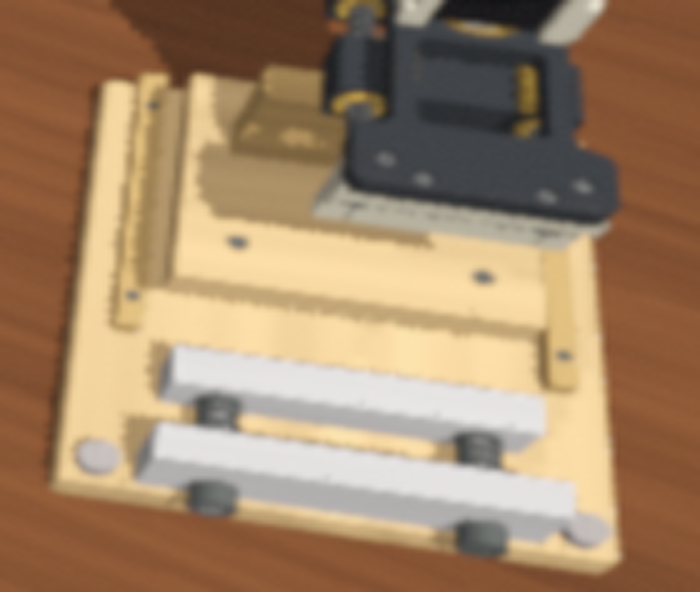

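View pics/hov_t.png

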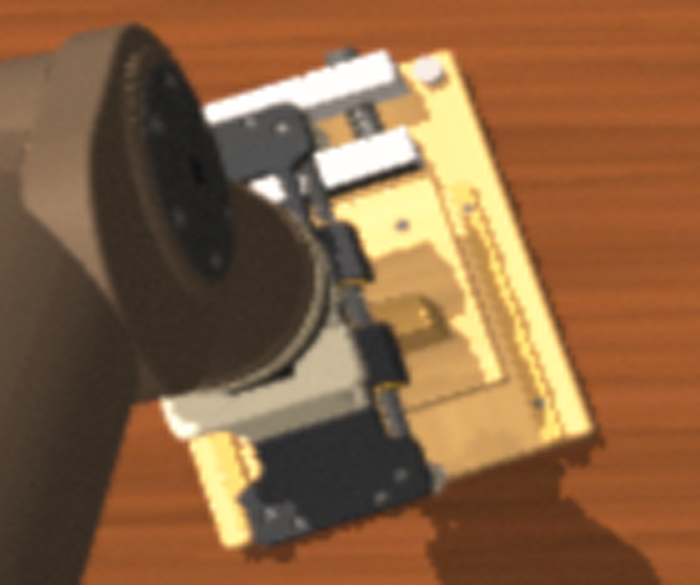

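```bash
cat > rel.py <<'E'
from h import *
def jig(cam, pts, uv): return fit([(cam,pts,uv)],[.5,.24,.32])
def relpose(pj,pf):
    d=np.array(pf[:2])-pj[:2]; c,s=np.cos(pj[2]),np.sin(pj[2])
    return np.array([c*d[0]+s*d[1],-s*d[0]+c*d[1]])*1000, np.degrees(pf[2]-pj[2])
E
python3 - <<'E'
from rel import *
C=cams(); S=C["scene"]; t=C["top"]
cs=lambda uv:(np.asarray(uv)+.5)/[5,3.7]-.5+[400,240]
ct=lambda uv:(np.asarray(uv)+.5)/[5,4.5]-.5+[130,190]
pf,r=fit([(S,[(55,-60,18),(55,60,18),(-55,-60,18),(43,-40,18),(43,40,18)][:3],cs([(177,282),(545,326),(195,75)]))],[.48,.23,.32],dz=54.6)
print("foot scene",pf,np.degrees(pf[2]),r.round(1).tolist())
pj=(.5056,.2419,.3284)
print("rel scene",relpose(np.array(pj),pf))
# top: right toe corner, right heel corner
pf,r=fit([(t,[(55,-60,18),(-55,-60,18)],ct([(430,172),(507,380)]))],[.48,.23,.32],dz=54.6)
print("foot top",pf,np.degrees(pf[2]),r.round(1).tolist(),relpose(np.array((.5033,.2396,.3195)),pf))
pw=T(pf,[(-20,0,0)]);print(pw,arm.observe()["position"])
E
```

```text
foot scene [0.48448146 0.2284043  0.32643462] 18.703325950863448 [[-0.3, -1.6], [1.2, 0.4], [-0.6, 0.5]]
rel scene (array([-24.34270658,  -5.96314706]), np.float64(-0.11260804123278742))
foot top [0.48352313 0.22579945 0.32621354] 18.690659090633563 [[0.2, 0.7], [-0.2, -0.7]] (array([-23.11065993,  -6.8903859 ]), np.float64(0.3846575362037599))
[[0.46457787 0.21939028 0.        ]] [0.4643328  0.22210053 0.08779084]
```

```bash
python3 -m inch '[[[1,6,0,6,0],[1,1,0,8,0],[1,0,0,6,0],[1,0,0,0,0],[1,0,0,0,0]]]'
python3 to.py .4618 .2267 .051 18.3
```

```text
clock: 10.4
position: [0.4622, 0.2303, 0.0666]
ee_rot: [1.835, 2.539, -0.006]
force: [0.4, -0.3, -3.3]
width: 0.195
shift [-3.1 -1.6 15.7] turn 0.0 pos [0.4622 0.2303 0.0666] yaw 18.3 tilt [ 0.005 -0.008 -1.   ] F [ 0.4 -0.3 -3.3] w 0.195 t 10.4
```

```bash
python3 -m inch '[[[1,-3,0,4,0],[1,0,0,4,0],[1,0,0,3,0],[1,0,0,1,0],[1,0,0,0,0]]]'
python3 to.py .4618 .2267 .051 18.3
```

```text
clock: 10.9
position: [0.4636, 0.2266, 0.0537]
ee_rot: [1.836, 2.539, -0.006]
force: [-0.5, -0.9, -3.5]
width: 0.191
shift [ 0.7 -1.7  2.7] turn -0.04 pos [0.4636 0.2266 0.0537] yaw 18.26 tilt [ 0.005 -0.008 -1.   ] F [-0.5 -0.9 -3.5] w 0.191 t 10.9
```

```bash
python3 -m inch '[[[1,0,0,1.5,0],[1,0,0,0,0],[1,0,0,0,0]]]'; python3 -m inch '[[[1,0,0,1.5,0],[1,0,0,0,0],[1,0,0,0,0]]]'
python3 to.py .4618 .2267 .051 18.3
```

```text
clock: 11.2
position: [0.4638, 0.2267, 0.0522]
ee_rot: [1.836, 2.539, -0.005]
force: [-0.4, 0.8, -3.4]
width: 0.194
clock: 11.5
position: [0.464, 0.2268, 0.0508]
ee_rot: [1.835, 2.538, -0.004]
force: [0.0, -1.1, -2.5]
width: 0.198
shift [ 0.5 -2.1 -0.2] turn -0.03 pos [0.464  0.2268 0.0508] yaw 18.27 tilt [ 0.006 -0.008 -1.   ] F [ 0.  -1.1 -2.5] w 0.198 t 11.5
```

```bash
python3 -m inch '[[[1,0,0,1,0],[1,0,0,0,0],[1,0,0,0,0]]]'; python3 -m inch '[[[1,0,0,1,0],[1,0,0,0,0],[1,0,0,0,0]]]'
python3 to.py .4618 .2267 .051 18.3
```

```text
clock: 11.8
position: [0.4641, 0.2269, 0.0507]
ee_rot: [1.836, 2.539, -0.003]
force: [-1.1, 0.5, -3.3]
width: 0.192
clock: 12.1
position: [0.4643, 0.227, 0.0506]
ee_rot: [1.836, 2.539, -0.002]
force: [0.4, 0.4, -3.6]
width: 0.193
shift [ 0.5 -2.4 -0.4] turn -0.05 pos [0.4643 0.227  0.0506] yaw 18.25 tilt [ 0.006 -0.006 -1.   ] F [ 0.4  0.4 -3.6] w 0.193 t 12.1
```

```bash
for i in 1; do python3 -m inch '[[[1,0,0,2,0]]]'; done; python3 -m inch '[[[1,0,0,2,0]]]'; python3 -c "
from cell import arm;s=arm.observe();print(s['ft_torque'],s['joint_efforts'].round(2))"
```

```text
clock: 12.2
position: [0.4643, 0.2271, 0.0503]
ee_rot: [1.837, 2.54, -0.001]
force: [-17.4, -5.1, 66.9]
width: 0.195
clock: 12.3
position: [0.4643, 0.2271, 0.0503]
ee_rot: [1.839, 2.541, 0.001]
force: [-11.6, -4.8, 43.7]
width: 0.192
[-1.54032463  2.97977686  0.04737953] [  0.58 -39.18   5.64 -18.37  -0.92  -4.91  -0.11]
```

```bash
python3 -m inch '[[[1,0,0,0,0],[1,0,0,0,0]]]'
python3 to.py .4618 .2267 .051 18.3
python3 - <<'E'
from h import *
C=cams()
cv2.imwrite("pics/bed_s.png",cv2.resize(C["scene"]["frame"][240:400,400:540],None,fx=5,fy=3.7,interpolation=2));cv2.imwrite("pics/bed_t.png",cv2.resize(C["top"]["frame"][190:320,130:270],None,fx=5,fy=4.5,interpolation=2))
E
```

```text
clock: 12.5
position: [0.4645, 0.2271, 0.0512]
ee_rot: [1.839, 2.541, 0.003]
force: [-0.1, -0.6, -2.8]
width: 0.195
shift [ 0.5 -2.7  0.2] turn -0.09 pos [0.4645 0.2271 0.0512] yaw 18.21 tilt [ 0.005 -0.001 -1.   ] F [-0.1 -0.6 -2.8] w 0.195 t 12.5
```

View pics/bed_s.png

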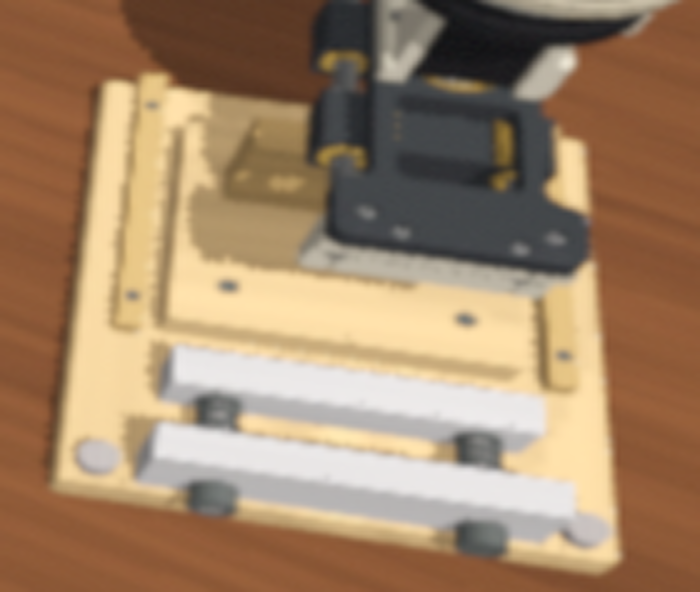

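View pics/bed_t.png

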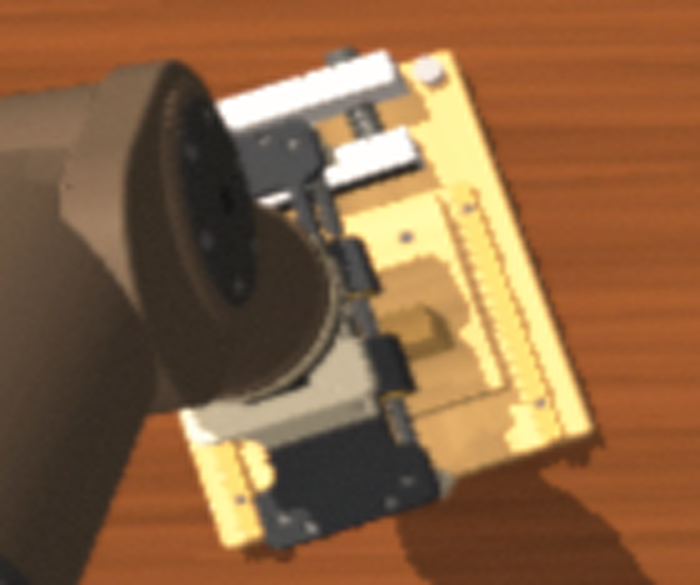

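Foot sits on the bed between the strips, plate edges parallel to strips, gap to the bar ~17 mm. Pushing along tool +y.

```bash
python3 -m inch '[[[1,0,3,0,-0.2],[1,0,4,0,-0.2],[1,0,4,0,0],[1,0,0,0,0]]]'
python3 to.py .4618 .2267 .051 18.4
```

```text
clock: 13.0
position: [0.4664, 0.2278, 0.0509]
ee_rot: [-1.829, -2.545, 0.019]
force: [3.2, 0.4, 3.2]
width: 0.194
shift [ 0.4 -4.7  0. ] turn 0.21 pos [0.4664 0.2278 0.0509] yaw 18.61 tilt [-0.013 -0.005 -1.   ] F [3.2 0.4 3.2] w 0.194 t 13.0
```

```bash
python3 -m inch '[[[1,0,0,-1.5,0],[1,0,0,0,0]]]'
python3 to.py .4618 .2267 .051 18.4;python3 -m inch '[[[1,0,4,-0.5,0],[1,0,4,-0.5,0]]]';python3 to.py .4618 .2267 .051 18.4
```

```text
clock: 13.2
position: [0.467, 0.2279, 0.0524]
ee_rot: [-1.829, -2.546, 0.018]
force: [0.0, 0.6, -3.5]
width: 0.196
shift [ 0.5 -5.3  1.5] turn 0.22 pos [0.467  0.2279 0.0524] yaw 18.62 tilt [-0.013 -0.005 -1.   ] F [ 0.   0.6 -3.5] w 0.196 t 13.2
clock: 13.4
position: [0.4745, 0.2306, 0.0527]
ee_rot: [-1.828, -2.546, 0.02]
force: [0.5, 0.5, -3.6]
width: 0.193
shift [  0.4 -13.3   1.9] turn 0.26 pos [0.4745 0.2306 0.0527] yaw 18.66 tilt [-0.014 -0.006 -1.   ] F [ 0.5  0.5 -3.6] w 0.193 t 13.4
```

```bash
python3 -m inch '[[[1,0,0,1.2,0],[1,0,0,0,0]]]'
python3 to.py .4618 .2267 .051 18.4;python3 -m inch '[[[1,0,0,1,0]]]';python3 to.py .4618 .2267 .051 18.4;python3 -m inch '[[[1,0,0,0.6,0]]]';python3 to.py .4618 .2267 .051 18.4
```

```text
clock: 13.6
position: [0.4754, 0.2311, 0.0512]
ee_rot: [-1.827, -2.547, 0.02]
force: [-1.9, -1.3, 0.7]
width: 0.193
shift [  0.2 -14.3   0.4] turn 0.28 pos [0.4754 0.2311 0.0512] yaw 18.68 tilt [-0.013 -0.006 -1.   ] F [-1.9 -1.3  0.7] w 0.193 t 13.6
clock: 13.7
position: [0.475, 0.231, 0.0505]
ee_rot: [-1.827, -2.546, 0.02]
force: [-9.7, -2.6, 17.4]
width: 0.195
shift [  0.1 -13.9  -0.3] turn 0.27 pos [0.475  0.231  0.0505] yaw 18.67 tilt [-0.014 -0.006 -1.   ] F [-9.7 -2.6 17.4] w 0.195 t 13.7
clock: 13.8
position: [0.4751, 0.2311, 0.0506]
ee_rot: [-1.827, -2.545, 0.019]
force: [-5.8, -1.4, 14.1]
width: 0.196
shift [  0.1 -14.   -0.2] turn 0.26 pos [0.4751 0.2311 0.0506] yaw 18.66 tilt [-0.014 -0.005 -1.   ] F [-5.8 -1.4 14.1] w 0.196 t 13.8
```

```bash
python3 -m inch '[[[1,0,3,-0.5,0],[1,0,3,0,0]]]'
python3 to.py .4618 .2267 .051 18.4;python3 -m inch '[[[1,0,4,0,0],[1,0,4,0,0]]]';python3 to.py .4618 .2267 .051 18.4
```

```text
clock: 14.0
position: [0.479, 0.2324, 0.0516]
ee_rot: [-1.826, -2.543, 0.022]
force: [-1.0, 0.4, -0.1]
width: 0.196
shift [  0.1 -18.1   0.9] turn 0.24 pos [0.479  0.2324 0.0516] yaw 18.64 tilt [-0.017 -0.005 -1.   ] F [-1.   0.4 -0.1] w 0.196 t 14.0
clock: 14.2
position: [0.4845, 0.2342, 0.0514]
ee_rot: [-1.824, -2.54, 0.027]
force: [-13.6, -5.7, 16.8]
width: 0.193
shift [  0.2 -23.9   0.9] turn 0.23 pos [0.4845 0.2342 0.0514] yaw 18.63 tilt [-0.022 -0.006 -1.   ] F [-13.6  -5.7  16.8] w 0.193 t 14.2
```

```bash
cat > look.py <<'E'
from h import *
import sys
C=cams(); n=sys.argv[1]
cv2.imwrite(f"pics/{n}_s.png",cv2.resize(C["scene"]["frame"][255:385,405:535],None,fx=6,fy=4.6,interpolation=2));cv2.imwrite(f"pics/{n}_t.png",cv2.resize(C["top"]["frame"][195:295,170:260],None,fx=8,fy=6,interpolation=2))
E
python3 look.py c1;python3 to.py .4618 .2267 .051 18.4
```

```text
shift [  0.2 -24.2   1. ] turn 0.23 pos [0.4848 0.2343 0.0515] yaw 18.63 tilt [-0.021 -0.006 -1.   ] F [-8.7 -3.3 11.1] w 0.194 t 14.3
```

View pics/c1_s.png

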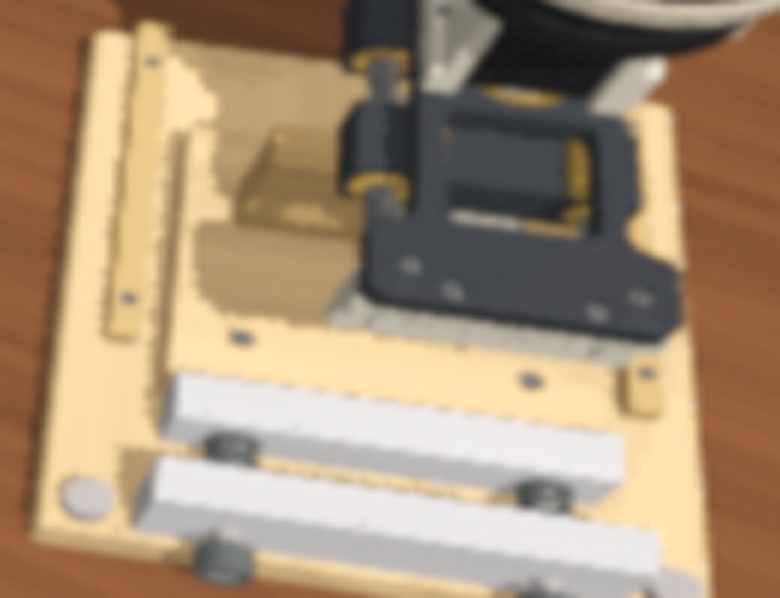

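View pics/c1_t.png

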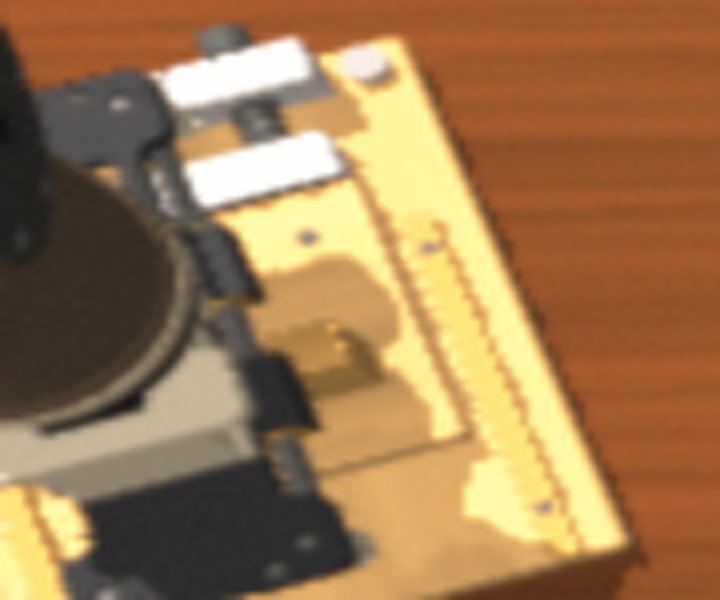

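```bash
python3 -m inch '[[[1,0,4,-0.4,0],[1,0,4,0,0]]]'
python3 to.py .4618 .2267 .051 18.4;python3 -m inch '[[[1,0,4,0,0],[1,0,4,0,0]]]';python3 to.py .4618 .2267 .051 18.4
```

```text
clock: 14.5
position: [0.4864, 0.2348, 0.0517]
ee_rot: [-1.819, -2.534, 0.041]
force: [-21.3, -5.6, 26.5]
width: 0.197
shift [  0.2 -25.8   1.6] turn 0.25 pos [0.4864 0.2348 0.0517] yaw 18.65 tilt [-0.033 -0.008 -0.999] F [-21.3  -5.6  26.5] w 0.197 t 14.5
clock: 14.7
position: [0.4865, 0.2349, 0.0522]
ee_rot: [-1.812, -2.524, 0.058]
force: [-20.2, -6.8, 28.3]
width: 0.199
shift [  0.1 -25.9   2.5] turn 0.25 pos [0.4865 0.2349 0.0522] yaw 18.65 tilt [-0.049 -0.011 -0.999] F [-20.2  -6.8  28.3] w 0.199 t 14.7
```

```bash
python3 -m inch '[[[1,0,-2,0,0]]]'; python3 to.py .4618 .2267 .051 18.4; python3 -m inch '[[[1,0,-3,1,0]]]';python3 to.py .4618 .2267 .051 18.4;python3 -m inch '[[[1,0,-3,1,0]]]';python3 to.py .4618 .2267 .051 18.4
```

```text
clock: 14.8
position: [0.486, 0.2346, 0.0532]
ee_rot: [-1.813, -2.525, 0.054]
force: [1.1, 0.8, 3.5]
width: 0.192
shift [  0.2 -25.3   3.5] turn 0.24 pos [0.486  0.2346 0.0532] yaw 18.64 tilt [-0.047 -0.01  -0.999] F [1.1 0.8 3.5] w 0.192 t 14.8
clock: 14.9
position: [0.4846, 0.2341, 0.0531]
ee_rot: [-1.814, -2.527, 0.051]
force: [0.7, 0.9, 2.4]
width: 0.195
shift [  0.3 -23.9   3.1] turn 0.24 pos [0.4846 0.2341 0.0531] yaw 18.64 tilt [-0.044 -0.008 -0.999] F [0.7 0.9 2.4] w 0.195 t 14.9
clock: 15.0
position: [0.4834, 0.2338, 0.0527]
ee_rot: [-1.815, -2.528, 0.046]
force: [3.1, 0.7, 4.0]
width: 0.192
shift [  0.2 -22.6   2.6] turn 0.25 pos [0.4834 0.2338 0.0527] yaw 18.65 tilt [-0.041 -0.007 -0.999] F [3.1 0.7 4. ] w 0.192 t 15.0
```

```bash
python3 -m inch '[[[1,0,-3,1.5,0],[1,0,-3,1.5,0],[1,0,-3,1.5,0]]]'; python3 to.py .4618 .2267 .051 18.4; python3 -m inch '[[[1,0,-3,1.5,0],[1,0,-3,1.5,0]]]';python3 to.py .4618 .2267 .051 18.4
```

```text
clock: 15.3
position: [0.4822, 0.2333, 0.051]
ee_rot: [-1.821, -2.536, 0.026]
force: [2.7, 1.6, 9.5]
width: 0.194
shift [  0.2 -21.4   0.5] turn 0.23 pos [0.4822 0.2333 0.051 ] yaw 18.63 tilt [-0.025 -0.002 -1.   ] F [2.7 1.6 9.5] w 0.194 t 15.3
clock: 15.5
position: [0.4819, 0.2332, 0.0502]
ee_rot: [-1.826, -2.541, 0.011]
force: [2.4, 1.1, 15.9]
width: 0.196
shift [  0.2 -21.2  -0.5] turn 0.2 pos [0.4819 0.2332 0.0502] yaw 18.6 tilt [-0.015  0.002 -1.   ] F [ 2.4  1.1 15.9] w 0.196 t 15.5
```

```bash
python3 -m inch '[[[1,0,-3,1.5,0],[1,0,-3,1,0]]]'; python3 to.py .4618 .2267 .051 18.4; python3 -m inch '[[[1,0,-3,1,0],[1,0,-3,1,0]]]'; python3 to.py .4618 .2267 .051 18.4; 
```

```text
clock: 15.7
position: [0.4817, 0.2332, 0.0502]
ee_rot: [-1.829, -2.546, -0.005]
force: [4.7, 2.1, 5.2]
width: 0.196
shift [  0.2 -20.9  -0.7] turn 0.2 pos [0.4817 0.2332 0.0502] yaw 18.6 tilt [-0.004  0.006 -1.   ] F [4.7 2.1 5.2] w 0.196 t 15.7
clock: 15.9
position: [0.4813, 0.233, 0.0505]
ee_rot: [-1.832, -2.551, -0.019]
force: [4.8, 1.7, 12.4]
width: 0.191
shift [  0.2 -20.5  -0.7] turn 0.22 pos [0.4813 0.233  0.0505] yaw 18.62 tilt [ 0.006  0.01  -1.   ] F [ 4.8  1.7 12.4] w 0.191 t 15.9
```

```bash
python3 -m inch '[[[1,0,5,-0.8,0]]]'; python3 to.py .4618 .2267 .051 18.4; python3 -m inch '[[[1,0,6,-0.2,0]]]'; python3 to.py .4618 .2267 .051 18.4; 
```

```text
clock: 16.0
position: [0.4844, 0.2339, 0.0508]
ee_rot: [-1.831, -2.55, -0.015]
force: [-3.2, -2.2, -6.0]
width: 0.195
shift [  0.4 -23.8  -0.3] turn 0.23 pos [0.4844 0.2339 0.0508] yaw 18.63 tilt [ 0.004  0.009 -1.   ] F [-3.2 -2.2 -6. ] w 0.195 t 16.0
clock: 16.1
position: [0.4879, 0.2351, 0.0503]
ee_rot: [-1.829, -2.548, -0.008]
force: [-10.1, -2.9, 8.3]
width: 0.194
shift [  0.3 -27.4  -0.8] turn 0.24 pos [0.4879 0.2351 0.0503] yaw 18.64 tilt [-0.001  0.007 -1.   ] F [-10.1  -2.9   8.3] w 0.194 t 16.1
```

```bash
python3 -m inch '[[[1,0,6,-0.6,0]]]'; python3 to.py .4618 .2267 .051 18.4;  python3 look.py c2; python3 to.py .4618 .2267 .051 18.4
```

```text
clock: 16.2
position: [0.4881, 0.2353, 0.0501]
ee_rot: [-1.825, -2.541, 0.006]
force: [-29.3, -9.7, 34.8]
width: 0.197
shift [  0.3 -27.6  -0.6] turn 0.24 pos [0.4881 0.2353 0.0501] yaw 18.64 tilt [-0.013  0.005 -1.   ] F [-29.3  -9.7  34.8] w 0.197 t 16.2
shift [  0.3 -28.   -0.5] turn 0.23 pos [0.4884 0.2353 0.0502] yaw 18.63 tilt [-0.012  0.005 -1.   ] F [-20.1  -7.   23.5] w 0.19 t 16.3
```

View pics/c2_t.png

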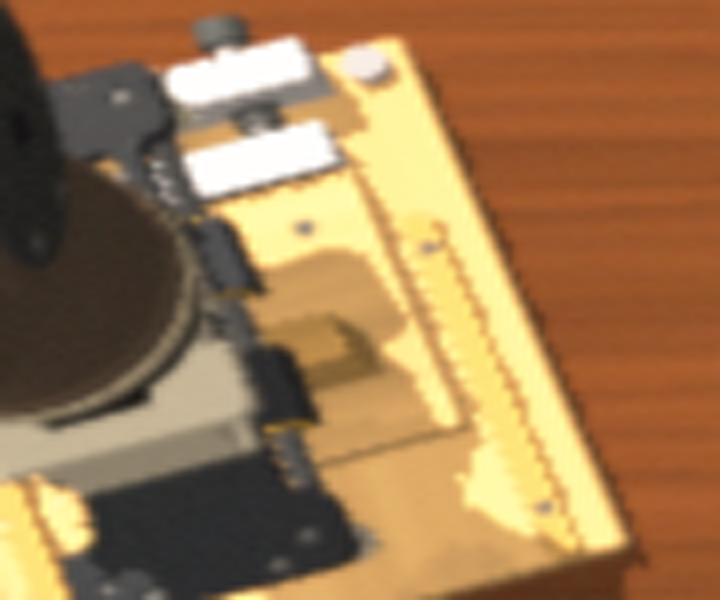

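View pics/c2_s.png

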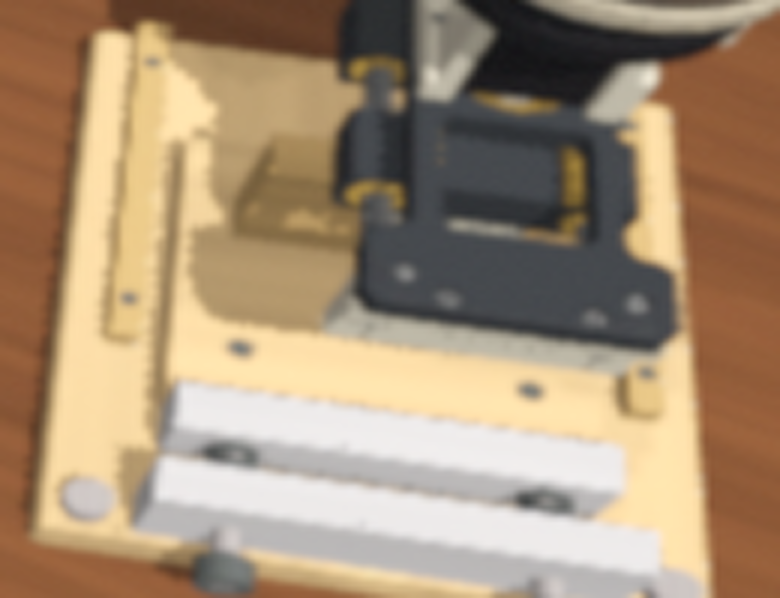

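```bash
python3 -m inch '[[[1,0,4,-1.3,0]]]'; python3 to.py .4618 .2267 .051 18.4; python3 -m inch '[[[1,0,4,-0.8,0]]]'; python3 to.py .4618 .2267 .051 18.4;
```

```text
clock: 16.4
position: [0.4888, 0.2355, 0.051]
ee_rot: [-1.823, -2.538, 0.013]
force: [-9.5, -2.4, 10.3]
width: 0.191
shift [  0.3 -28.3   0.5] turn 0.22 pos [0.4888 0.2355 0.051 ] yaw 18.62 tilt [-0.019  0.003 -1.   ] F [-9.5 -2.4 10.3] w 0.191 t 16.4
clock: 16.5
position: [0.4889, 0.2356, 0.0512]
ee_rot: [-1.82, -2.534, 0.022]
force: [-15.1, -5.6, 19.8]
width: 0.194
shift [  0.2 -28.5   0.9] turn 0.23 pos [0.4889 0.2356 0.0512] yaw 18.63 tilt [-0.026  0.001 -1.   ] F [-15.1  -5.6  19.8] w 0.194 t 16.5
```

```bash
python3 -m inch '[[[1,0,-3,1,0],[1,0,-3,1.5,0],[1,0,-3,1.5,0],[1,0,-3,1.5,0]]]'; python3 to.py .4618 .2267 .051 18.4; python3 -m inch '[[[1,0,-3,1.2,0],[1,0,-3,1,0]]]';python3 to.py .4618 .2267 .051 18.4
```

```text
clock: 16.9
position: [0.4866, 0.2348, 0.0501]
ee_rot: [-1.827, -2.539, -0.001]
force: [-0.3, 0.3, 19.0]
width: 0.193
shift [  0.2 -26.1  -0.7] turn 0.15 pos [0.4866 0.2348 0.0501] yaw 18.55 tilt [-0.01   0.008 -1.   ] F [-0.3  0.3 19. ] w 0.193 t 16.9
clock: 17.1
position: [0.4865, 0.2348, 0.0502]
ee_rot: [-1.83, -2.544, -0.015]
force: [4.1, 1.5, 10.4]
width: 0.193
shift [  0.2 -26.   -0.9] turn 0.15 pos [0.4865 0.2348 0.0502] yaw 18.55 tilt [-0.001  0.012 -1.   ] F [ 4.1  1.5 10.4] w 0.193 t 17.1
```

```bash
python3 -m inch '[[[1,0,-3,1,0],[1,0,-2.5,1,0]]]'; python3 to.py .4618 .2267 .051 18.4; python3 -m inch '[[[1,0,5,-2,0]]]';python3 to.py .4618 .2267 .051 18.4;python3 -m inch '[[[1,0,5,-1.5,0]]]';python3 to.py .4618 .2267 .051 18.4
```

```text
clock: 17.3
position: [0.4863, 0.2347, 0.0504]
ee_rot: [-1.832, -2.548, -0.026]
force: [2.4, 0.4, 12.6]
width: 0.19
shift [  0.2 -25.8  -0.9] turn 0.16 pos [0.4863 0.2347 0.0504] yaw 18.56 tilt [ 0.008  0.015 -1.   ] F [ 2.4  0.4 12.6] w 0.19 t 17.3
clock: 17.4
position: [0.4885, 0.2354, 0.0514]
ee_rot: [-1.83, -2.546, -0.019]
force: [-6.9, -3.3, -7.7]
width: 0.194
shift [  0.3 -28.1   0.2] turn 0.18 pos [0.4885 0.2354 0.0514] yaw 18.58 tilt [ 0.003  0.013 -1.   ] F [-6.9 -3.3 -7.7] w 0.194 t 17.4
clock: 17.5
position: [0.4903, 0.236, 0.0517]
ee_rot: [-1.828, -2.543, -0.01]
force: [-8.6, -2.7, 2.5]
width: 0.191
shift [  0.3 -30.    0.7] turn 0.2 pos [0.4903 0.236  0.0517] yaw 18.6 tilt [-0.004  0.011 -1.   ] F [-8.6 -2.7  2.5] w 0.191 t 17.5
```

```bash
python3 -m inch '[[[1,0,6,-1.5,0]]]';python3 to.py .4618 .2267 .051 18.4;python3 look.py c3; python3 to.py .4618 .2267 .051 18.4
```

```text
clock: 17.6
position: [0.4927, 0.2368, 0.0519]
ee_rot: [-1.825, -2.54, -0.001]
force: [-9.6, -3.6, 4.8]
width: 0.192
shift [  0.3 -32.5   1.2] turn 0.2 pos [0.4927 0.2368 0.0519] yaw 18.6 tilt [-0.011  0.009 -1.   ] F [-9.6 -3.6  4.8] w 0.192 t 17.6
shift [  0.3 -32.7   1. ] turn 0.21 pos [0.4929 0.2369 0.0518] yaw 18.61 tilt [-0.011  0.008 -1.   ] F [-9.7 -3.1  3.5] w 0.19 t 17.7
```

View pics/c3_t.png

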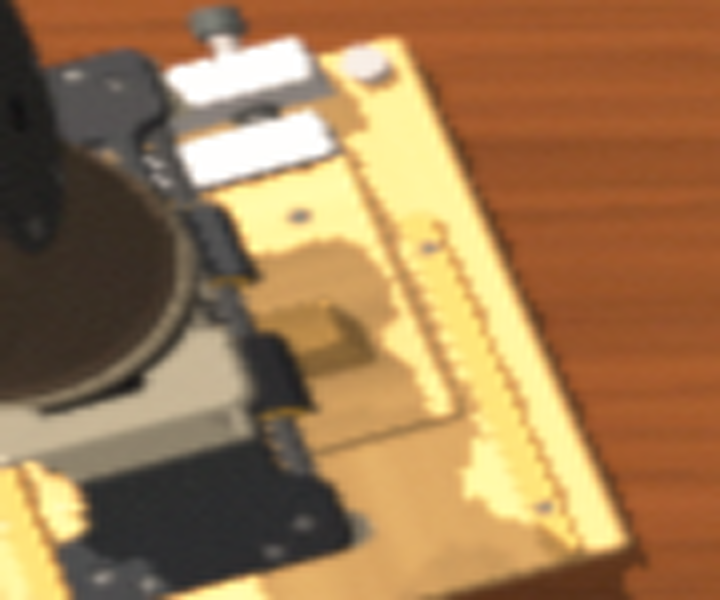

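View pics/c3_s.png

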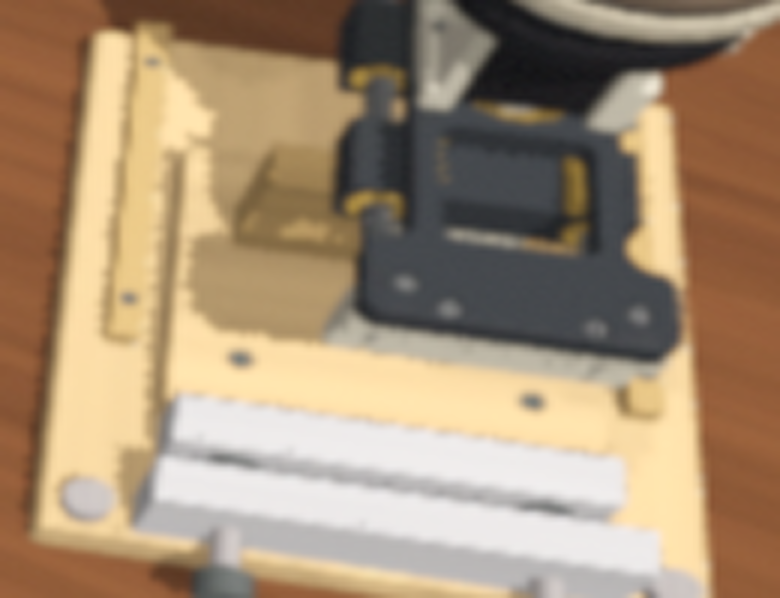

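```bash
cat > travel.py <<'E'
from h import *
import sys
C=cams(); J={"top":(.5033,.2396,.3195),"scene":(.5056,.2419,.3284)}
xs=np.arange(20,110,.5)
for n,ys in(("top",(-57,-52,-47,-42)),("scene",(-55,-45,-20,-10,0,10,20,45,55))):
    d=C[n]; rest=cv2.imread(f"pics/{n}0.png"); out=[]
    for y in ys:
        uv=proj(d,T(J[n],[(x,y,43) for x in xs])).astype(np.float32)
        f=lambda im:cv2.remap(cv2.GaussianBlur(im,(0,0),.5),uv[None,:,0],uv[None,:,1],1)[0].astype(float)[:,0] # blue
        a,b=f(rest),f(d["frame"])
        # bar front top edge: strongest rise of blue (wood->alu) within window
        def edge(p,lo,hi):
            g=np.gradient(p); m=(xs>=lo)&(xs<=hi); i=np.where(m)[0][np.argmax(g[m])]
            k=slice(max(i-4,0),i+5); w=np.clip(g[k],0,None); return (w*xs[k]).sum()/w.sum()
        out.append((y,round(edge(a,40,62),1),round(edge(b,45,80),1)))
    print(n,[(y,a,b,round(b-a,1)) for y,a,b in out])
s=arm.observe();print(s["position"],s["force"],s["clock"])
E
python3 travel.py
```

```text
top [(-57, np.float64(51.5), np.float64(65.6), np.float64(14.1)), (-52, np.float64(51.7), np.float64(64.6), np.float64(12.9)), (-47, np.float64(50.7), np.float64(64.2), np.float64(13.5)), (-42, np.float64(51.4), np.float64(64.5), np.float64(13.1))]
scene [(-55, np.float64(48.9), np.float64(60.5), np.float64(11.6)), (-45, np.float64(48.7), np.float64(61.6), np.float64(12.9)), (-20, np.float64(48.9), np.float64(61.6), np.float64(12.7)), (-10, np.float64(49.0), np.float64(62.0), np.float64(13.0)), (0, np.float64(49.2), np.float64(61.7), np.float64(12.5)), (10, np.float64(48.4), np.float64(61.0), np.float64(12.6)), (20, np.float64(48.7), np.float64(61.9), np.float64(13.2)), (45, np.float64(48.6), np.float64(61.0), np.float64(12.4)), (55, np.float64(47.8), np.float64(62.0), np.float64(14.2))]
[0.4926399  0.23677479 0.05175875] [-9.30542827 -4.23119204  3.86659276] 17.8
```

Bar travel reads 12.4–13.2 mm (≈10 N), wrist ≈10 N, but the TCP is ~1.3 mm higher than when flat, so the heel may be lifted slightly. One more cycle: lean the tool back by pressing and retreating, then push again.

```bash
python3 -m inch '[[[1,0,-2,1,0],[1,0,-3,1.2,0],[1,0,-3,1.2,0],[1,0,-3,1.2,0],[1,0,-3,1,0]]]'; python3 to.py .4618 .2267 .051 18.6;python3 -m inch '[[[1,0,-3,1,0],[1,0,-3,1,0],[1,0,-3,1,0]]]'; python3 to.py .4618 .2267 .051 18.6
```

```text
clock: 18.3
position: [0.4896, 0.2358, 0.0503]
ee_rot: [-1.831, -2.547, -0.023]
force: [3.0, 0.5, 11.6]
width: 0.19
shift [  0.2 -29.2  -1. ] turn -0.03 pos [0.4896 0.2358 0.0503] yaw 18.57 tilt [ 0.005  0.015 -1.   ] F [ 3.   0.5 11.6] w 0.19 t 18.3
clock: 18.6
position: [0.4891, 0.2356, 0.0507]
ee_rot: [1.832, 2.548, 0.041]
force: [2.5, 0.9, 12.7]
width: 0.192
shift [  0.2 -28.7  -0.9] turn -0.02 pos [0.4891 0.2356 0.0507] yaw 18.58 tilt [ 0.018  0.02  -1.   ] F [ 2.5  0.9 12.7] w 0.192 t 18.6
```

```bash
python3 -m inch '[[[1,0,5,-1.3,0]]]';python3 to.py .4618 .2267 .051 18.6;python3 -m inch '[[[1,0,5,-1.2,0]]]'; python3 to.py .4618 .2267 .051 18.6
```

```text
clock: 18.7
position: [0.4911, 0.2363, 0.0513]
ee_rot: [-1.833, -2.551, -0.034]
force: [-9.2, -3.3, -4.6]
width: 0.193
shift [  0.3 -30.9  -0.3] turn -0.01 pos [0.4911 0.2363 0.0513] yaw 18.59 tilt [ 0.012  0.018 -1.   ] F [-9.2 -3.3 -4.6] w 0.193 t 18.7
clock: 18.8
position: [0.4924, 0.2366, 0.0512]
ee_rot: [-1.83, -2.547, -0.024]
force: [-10.3, -4.1, 3.8]
width: 0.194
shift [  0.4 -32.2  -0.1] turn 0.0 pos [0.4924 0.2366 0.0512] yaw 18.6 tilt [ 0.005  0.015 -1.   ] F [-10.3  -4.1   3.8] w 0.194 t 18.8
```

```bash
python3 travel.py; python3 -m inch '[[[1,0,4.3,-0.9,0]]]'; python3 to.py .4618 .2267 .051 18.6;python3 travel.py
```

```text
top [(-57, np.float64(51.5), np.float64(65.3), np.float64(13.8)), (-52, np.float64(51.7), np.float64(64.2), np.float64(12.5)), (-47, np.float64(50.7), np.float64(64.1), np.float64(13.4)), (-42, np.float64(51.4), np.float64(64.0), np.float64(12.6))]
scene [(-55, np.float64(48.9), np.float64(61.6), np.float64(12.7)), (-45, np.float64(48.7), np.float64(61.8), np.float64(13.1)), (-20, np.float64(48.9), np.float64(61.8), np.float64(12.9)), (-10, np.float64(49.0), np.float64(61.8), np.float64(12.8)), (0, np.float64(49.2), np.float64(61.3), np.float64(12.1)), (10, np.float64(48.4), np.float64(61.6), np.float64(13.2)), (20, np.float64(48.7), np.float64(62.0), np.float64(13.3)), (45, np.float64(48.6), np.float64(62.5), np.float64(13.9)), (55, np.float64(47.8), np.float64(62.2), np.float64(14.4))]
[0.49258681 0.23669439 0.05112714] [-9.97751299 -3.31326359  3.36162483] 18.9
clock: 19.0
position: [0.4928, 0.2368, 0.0506]
ee_rot: [-1.827, -2.543, -0.013]
force: [-10.3, -3.4, 3.6]
width: 0.194
shift [  0.3 -32.6  -0.4] turn 0.01 pos [0.4928 0.2368 0.0506] yaw 18.61 tilt [-0.003  0.013 -1.   ] F [
[... 213 characters left out ...]
(13.7)), (-42, np.float64(51.4), np.float64(64.1), np.float64(12.7))]
scene [(-55, np.float64(48.9), np.float64(62.2), np.float64(13.3)), (-45, np.float64(48.7), np.float64(62.2), np.float64(13.5)), (-20, np.float64(48.9), np.float64(61.9), np.float64(13.0)), (-10, np.float64(49.0), np.float64(61.9), np.float64(12.9)), (0, np.float64(49.2), np.float64(61.3), np.float64(12.1)), (10, np.float64(48.4), np.float64(62.7), np.float64(14.3)), (20, np.float64(48.7), np.float64(62.1), np.float64(13.4)), (45, np.float64(48.6), np.float64(62.6), np.float64(14.0)), (55, np.float64(47.8), np.float64(62.2), np.float64(14.4))]
[0.4930539  0.23685036 0.05051835] [-10.61804035  -4.30054826   2.94713186] 19.1
```

```bash
python3 - <<'E'
from h import *
for i in range(3):
    C=cams(); s=arm.observe(); print(s["clock"],s["position"].round(4),s["force"].round(1),s["dq"].round(4).max())
E
python3 look.py fin; python3 - <<'E'
from h import *
C=cams();cv2.imwrite("pics/fin_full.png",C["scene"]["frame"])
E
```

```text
19.2 [0.4929 0.2368 0.0505] [-9.6 -2.5  3.6] 0.0009
19.3 [0.4929 0.2368 0.0505] [-9.6 -2.8  3.6] 0.0002
19.4 [0.4929 0.2368 0.0505] [-9.5 -3.8  3. ] 0.0019
```

View pics/fin_s.png

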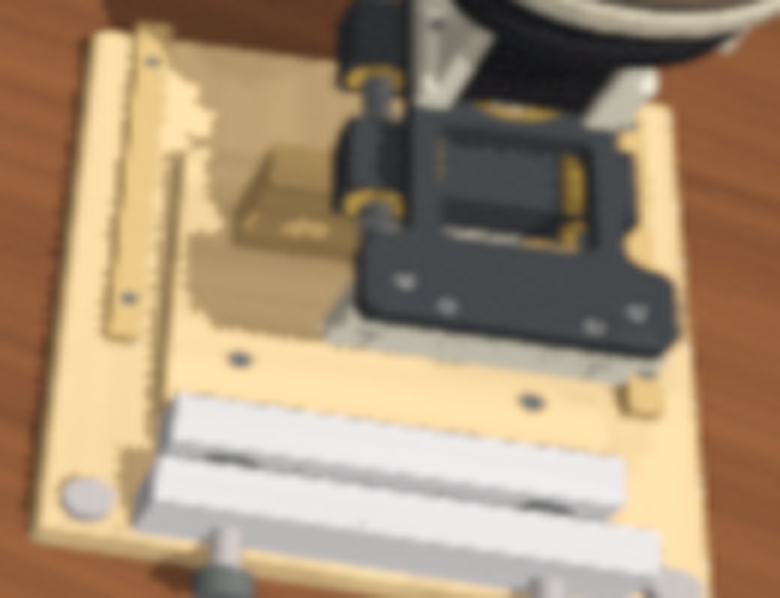

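View pics/fin_t.png

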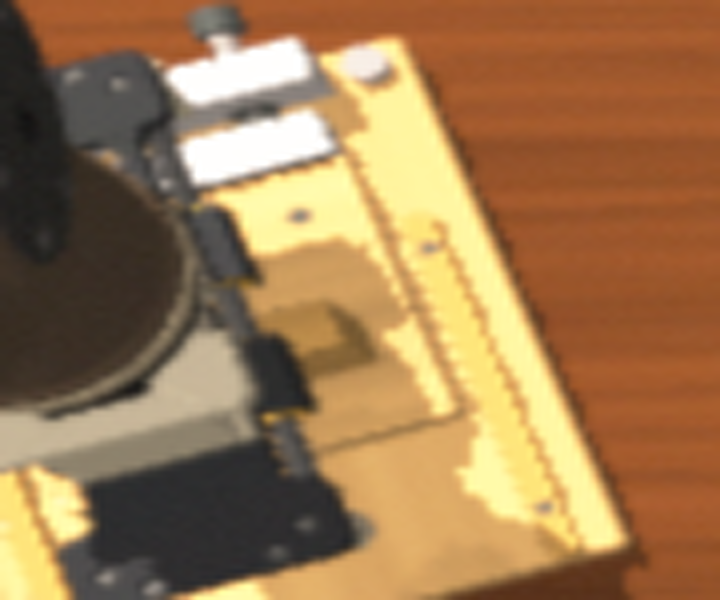

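View pics/fin_full.png

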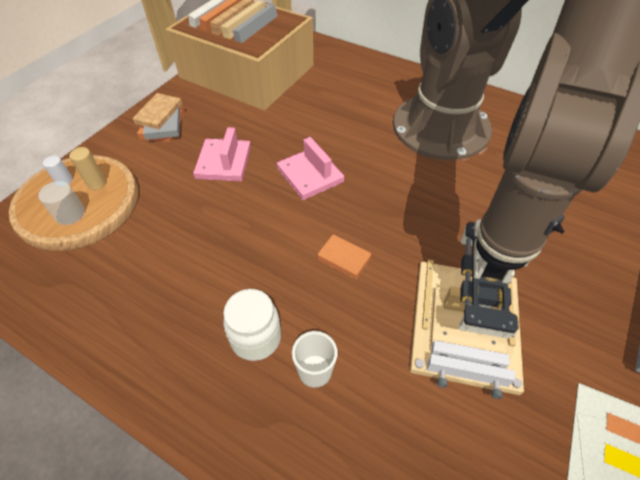

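The foot lies flat between the strips and square to the bar. Slab (345,255), tub (252,325) and cup (315,360) have not moved, and position and force are steady. Signing off.

```bash
python3 -c "
from cell import workorder; print(workorder.sign_off())"
```

```text
the job is handed in; nothing more can be done
None
```

The foot is flat on the jig bed between the strips, wide ledge towards the bar, and I signed off at about 19.5 s with the arm still gripping and pushing.

- **Bar travel:** image edges gave about 13 mm of the 22 mm, roughly 10 N of spring force. The two cameras and the individual sample lines scattered from 12.1 to 14.4 mm. In the scene view the +y end read up to about 1 mm further than the −y end, so the bar is square only to within that scatter.
- **Push and steadiness:** the wrist felt about 10 N horizontally and 3–4 N vertically. The pose was still over the last 0.3 s.
- **Flatness:** the tool height matched the flat-on-bed value of 50.5 mm. I inferred flatness from that; the pictures cannot show a lift of a millimetre or two.
- **Bystanders:** the slab, tub and cup look unmoved in the last picture.

**Faults on the way:**
- While lowering, the foot pressed on the bed with a brief peak of 67 N through the held foot. That is under the 120 N wrist limit, and I do not think it counts against the 40 N arm-body limit.
- Early pushes jammed and tipped the toe down. I backed off, re-levelled the foot and pushed again three times, so the bar sprang part-way back before the final press.

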